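Shut off the airbrush line in the bench air box

TASK

The airbrush work is done: push the yellow-lipped cover of the air box on the table all the way open, then push the red valve handle fully shut, so that it lies square across its pipe, and leave the cover open. Only push: do not pinch the lip or the handles between the fingers. Leave the blue handle as it is, and leave the cup, the ink jar and the marker where they are.

Things in the scene. Friction and masses are not known exactly. Their poses are not given: they have to be found in the camera images.
- valve_box: Low grey sheet-steel air box screwed to the table, 240 mm (its x) by 314 mm (its y) by 89 mm high; origin on the table, 3 mm towards +y from the middle of its underside. Its -y half has a fixed top; a black pressure regulator (102 mm high) stands outside its -y end, two steel couplers stick 40 mm out of its +y end wall, 30 mm above the table.
- bay_mid (a point): Middle of the mouth of the box's bay, 80 mm up, at (0, 74) mm in the box's frame. The bay is open to its floor, 152 mm long in y (-2 to 150 mm). At first the aluminium cover closes it; the cover slides towards the box's -y, over the fixed top, between two aluminium rails (tops at 89 mm) that leave 214 mm clear between them in x.
- cover (a joint): How far the cover has been slid open, m: 0 = bay covered, 0.145 = at its end stop, fully open. It starts between 0 and 0.02, resists with about 4 N and stays where it is left. It opens along the box's -y.
- lip_face (a point): Middle of the +y face of the cover's yellow upright lip, the face to push on; moves with the cover. The lip is 190 mm long (along the box's x), 6 mm thick and stands 22 mm up from the cover's top, from 84 to 106 mm above the table; this point is half-way up, 95 mm. It is the cover's +y edge, at y = 152 mm in the box's frame when closed and 7 mm when fully open.
- red_handle (a joint): Angle of the red-sleeved valve handle, rad: 0 = fully open, along its pipe, pointing to the box's +y; 1.571 = fully shut, at its stop, across the pipe, pointing to the box's +x. It shuts clockwise seen from above. It starts between 0 and 0.35, turns about an upright pin against about 0.22 N m and stays where it is left.
- red_pivot (a point): Point on the red handle's upright turning axis, 60 mm above the table; fixed in the box at y = +45 mm in the box's frame and x = either -68 or +28 mm (the red and blue valves may be either way round).
- red_sleeve (a point): Middle of the red sleeve on that handle, 42 mm out from the turning axis, 60 mm above the table. The sleeve is 48 mm long (from 18 to 66 mm from the axis), 16 mm wide and 14 mm high (53 to 67 mm above the table). Below it are the pipe and brass valve body (tops at 38 and 43 mm).
- blue_handle (a joint): Angle of the blue-sleeved handle, same make, values and start range as the red one. To be left as it is.
- blue_sleeve (a point): Middle of the blue sleeve, as for the red one.
- cup_mid (a point): White plastic cup standing on the table left of the box, 80 mm across the rim, 105 mm high; this point is on its axis 52 mm above its foot.
- jar_mid (a point): Closed glass ink jar with yellow label and black cap standing beyond the box, 52 mm across, 75 mm high; this point is half-way up.
- marker_mid (a point): White paint marker with orange cap lying on the table between the robot and the box, 142 mm long, 16 mm thick; this point is near its middle, 7.5 mm above the table; its x axis runs along it.

How it is judged:
On the way, in this order (a step that is already met when the one before it is completed fails the run):
1. the cover is pushed back to within 15 mm of its end stop (value of joint cover above 0.13 m), for 0.2 s.
2. the red handle is pushed shut to within about 7 degrees of its stop (value of joint red_handle above 1.45 rad), for 0.2 s.
At the end, for the whole second after the job is handed in: The cover is open to within 15 mm of its end stop, the red handle is at rest within about 7 degrees (0.12 rad) of fully shut, the blue handle's sleeve is within 10 mm of where it began, and the cup, jar and marker are each within 20 mm of where they began (value of joint cover above 0.13 m and value of joint red_handle above 1.45 rad and velocity of joint red_handle below 0.05 rad/s and distance of blue_sleeve from where it was at the start of the episode below 0.01 m and distance of each of cup_mid, jar_mid, marker_mid from where it was at the start of the episode below 0.02 m); the robot touches nothing.
It fails at once if the blue handle is moved by more than 10 mm (distance of blue_sleeve from where it was at the start of the episode above 0.01 m).
It fails at once if the cup, the jar or the marker is lifted, carried or shifted by more than 20 mm (distance of any of cup_mid, jar_mid, marker_mid from where it was at the start of the episode above 0.02 m).
It fails at once if the cover's lip is pinched (the fingers press on both of its faces at once) (contact force between the fingers and cover_c1 above 4 N and contact force between the fingers and cover_c2 above 4 N).
It fails at once if a handle is pinched (the fingers press on both sides of its sleeve at once) ((contact force between the fingers and red_handle_c0 above 4 N and contact force between the fingers and red_handle_c1 above 4 N) or (contact force between the fingers and blue_handle_c0 above 4 N and contact force between the fingers and blue_handle_c1 above 4 N)).
It also fails if it takes over 46 s, if anything falls off the work surface, if the arm or the gripper's body presses on something with over 40 N, if the wrist force passes 120 N, or if a joint passes its speed limit or range.

ROBOT

A 7-joint arm with a two-finger parallel gripper is mounted at the origin on the work surface. World frame = base frame: x ahead of the robot, y to its left, z up, the work surface at z = 0. Lengths are in m, angles in rad, forces in N, time in s.
With the tool pointing down it reaches from about 0.425 to 0.975 m from the base axis. Payload 16.7 kg.
Tool frame: the origin (TCP) lies at the very end of the fingers, on their centre line; the grasp point (between the pads) lies 19 mm behind it; z points along the fingers, y is the line along which they close (so a half turn about z gives the same grasp; the last joint's range is limited). The gripper opens to 85 mm and grips with 20 to 120 N. Pads are 22 mm wide; open, the fingers measure 114 mm over their backs; the gripper's body (76 mm by 85 mm) begins 54 mm behind the grasp point. The pads swing forward as they close: fully open they stand 13 mm farther back than shut.
Start: joints at [-1.302, 0.426, 0.074, 1.606, -0.034, 1.111, -0.067], TCP at [0.274, 0.617, 0.231] pointing down, gripper open.
Joint ranges: [-2.85, 2.85], [-0.5, 2.14], [-1.23, 1.37], [0.21, 2.46], [-1.02, 4.16], [0.16, 2.05], [-2.73, 2.73]. Speed limits (rad/s): [1.89, 1.89, 2.39, 2.39, 3.01, 3.01, 3.01].

INTERFACE

Orientations are given as a unit quaternion [w, x, y, z].
In Python, from workcell import r gives the robot as it stands.
- The arm moves only by the tool play_rows, never from a script. Its argument "commands" is a list that holds one entry, the list of rows, each a list of 5 numbers: the shift along the tool's x, y, z in cm, then the turn about the tool's z in rad, then the closure, from -1 (fully open) to 1 (shut). In form: [[[tx, ty, tz, roll, gripper], ...]]. A call has 1 to 10 rows; each row is the pose to reach, as a shift and turn from the pose commanded when the call began, along the tool's axes at that moment; what a row does not reach only later rows make up. A row lasts 1/8 s, in which the tool goes at most 62.5 mm and 10.7 degrees, less where a joint would pass 70% of its speed; a pose out of reach is approached as far as the arm can. A call with a gripper value outside its range is refused whole. The fingers move at their own pace and stop on an object; "squeeze" is the grip in N (left out, the last holds). Time passes only in rows, so rows that repeat a pose let the fingers close. It gives the time, the measured TCP pose, the force, the opening and the grip force at its end, in the units of the state.
- r.observe(): the state, without advancing time (a new reading comes with each control period).
- r.camera(name): name is "scene" or "top" or "wrist"; returns (picture, depth): 480x640x3 uint8, blue, green, red; 480x640 float32, m along the optical axis (not along the pixel's ray), 0 where there is no reading.
- r.camera_params(name): a dict with "mtx" (3x3 intrinsics, pixels), "k1" (the pictures are not rectified: a ray, as slopes to the right and down, at radius r is drawn at 1 + k1 r^2 times it, then the intrinsics apply), "rvec" (rotation vector, rad) and "tvec" (3), from world to camera coordinates, as OpenCV has them. Camera axes: x right, y down, z forward; pixel columns grow to the right and rows downward; lengths in m; the calibration is good to about 2 mm. A picture is of the moment at which its call begins: read the wrist's pose just before it. camera_params takes no time and is no camera call; for the wrist camera it gives the pose at the moment of the call.
- r.close_job(): hands the job in; it is judged then, once.
The state is a dict: "t": time; "q": joint angles; "qd": joint speeds; "tau": joint torques, N m; "position": TCP position; "ee_rot": TCP orientation; "ft_force": force on the tool from outside, world axes, zero at the start; "wrist_torque": the same for the moment, N m; "gripper_width": finger opening in m; "finger_force": force on a finger pad.
Only numpy, scipy, OpenCV 4.12 (cv2) and the standard library are available. Lean on these libraries where they do the work, as an engineer would, in place of code of your own. Each camera call takes 0.05 s, during which the arm holds its last target. There are 200 camera calls.

## Working session

There is one attempt and no reset: what is moved stays moved. The work goes in short steps, Python scripts to look and compute and a tool call to move; the robot and the scene stay as the last step left them, time stands still between calls to the robot, and variables do not carry over. Pictures are saved under pics/ and viewed, at most 10 in all, crops included, and the job is handed in when it is done.

Besides the shell and the picture viewer there is one more tool, called as name(argument=value, ...) on one line, values as JSON. play_rows: Moves the arm, as the interface text tells. Its arguments: {"type":"object","properties":{"commands":{"type":"array"},"squeeze":{"type":"number"}},"required":["commands"]}

```bash
ls; mkdir -p pics; cat > h.py <<'E'
import numpy as np, cv2
from workcell import r
def ray(p,uv):
    x=cv2.undistortPoints(np.array([[uv]],float),p['mtx'],np.array([p['k1'],0,0,0.]))if 0 else None
    m=np.array(p['mtx']);d=np.array([(uv[0]-m[0,2])/m[0,0],(uv[1]-m[1,2])/m[1,1]]);s=d.copy()
    for _ in range(20): s=d/(1+p['k1']*(s@s))
    R=cv2.Rodrigues(np.array(p['rvec'],float))[0];t=np.array(p['tvec'],float).ravel()
    return -R.T@t, R.T@np.array([s[0],s[1],1])
def at_z(p,uv,z):
    o,d=ray(p,uv); return o+d*(z-o[2])/d[2]
def at_d(p,uv,dep):
    o,d=ray(p,uv); return o+d*dep
E
python3 - <<'E'
from h import *
import pickle
s=r.observe();print(s)
D={}
for n in ['top','scene']:
    p=r.camera_params(n);i,d=r.camera(n);D[n]=(p,i,d);cv2.imwrite(f'pics/{n}0.png',i)
pickle.dump(D,open('d0.pkl','wb'))
E
```

```text
pics
{'t': 0.0, 'q': array([-1.30248238,  0.42671121,  0.07385073,  1.60661338, -0.03408927,
        1.11078867, -0.0671177 ]), 'qd': array([ 0.00065817, -0.00039228,  0.00019355,  0.00123132, -0.00014593,
        0.00044195,  0.0001299 ]), 'tau': array([ 3.97475878e-04, -9.49808121e+01,  3.76073509e+00, -4.63529313e+01,
        1.91544299e-02,  1.00201654e-02, -2.41413225e-06]), 'position': array([0.27375487, 0.61655084, 0.23062165]), 'ee_rot': array([-8.07747765e-05,  2.07412557e-01,  9.78253358e-01, -6.25483291e-04]), 'ft_force': array([ 0.02186636,  0.29399768, -0.75697142]), 'wrist_torque': array([0.02778066, 0.0040396 , 0.00904476]), 'finger_force': 0.0, 'gripper_width': 0.08512913375522208}
```

View pics/top0.png

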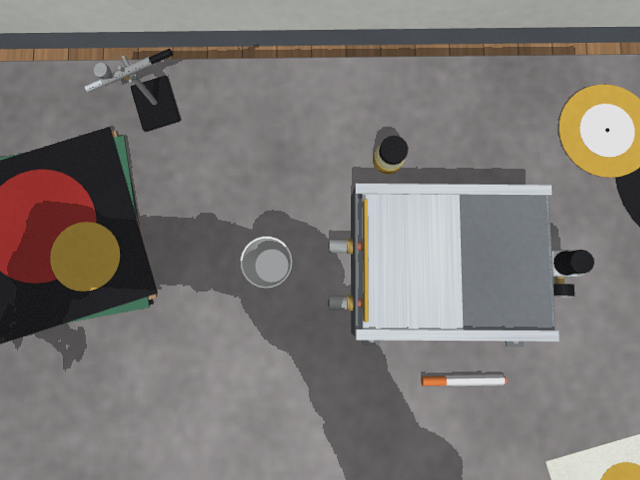

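View pics/scene0.png

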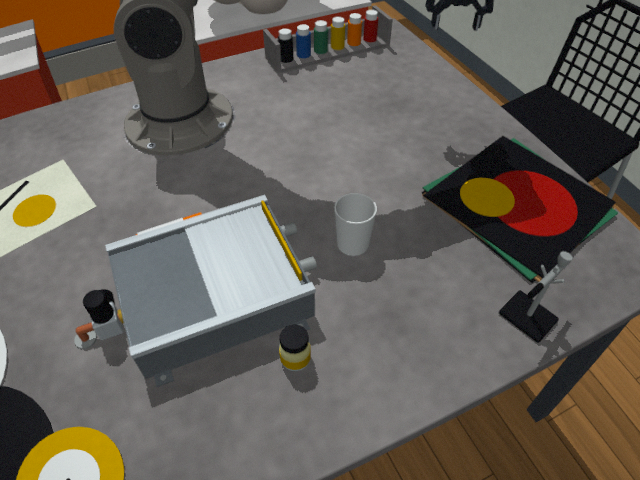

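Top view: lip at col ~365 (rows 200–320), rails at rows ~190 and ~335, cup at (267,262), jar (393,150), marker (464,380). Enlarging.

```bash
python3 - <<'E'
from h import *
import pickle
p,i,d=pickle.load(open('d0.pkl','rb'))['top']
c=i[175:350,320:570];cv2.imwrite('pics/c1.png',cv2.resize(c,None,fx=3.2,fy=3.2,interpolation=cv2.INTER_CUBIC))
for n,uv,z in [('railA',(355,186),.089),('railB',(551,186),.089),('railC',(357,339),.089),('railD',(558,339),.089),('lip t',(366,199),.106),('lip b',(366,321),.106),('cup',(267,262),.105),('jar',(393,150),.075),('mkL',(421,381),.008),('mkR',(507,380),.008)]:
    print(n,at_z(p,uv,z).round(4), at_d(p,uv,d[int(uv[1]),int(uv[0])]).round(3))
E
```

```text
railA [0.6839 0.0684 0.089 ] [0.686 0.068 0.082]
railB [ 0.6796 -0.2459  0.089 ] [ 0.68  -0.248  0.086]
railC [0.4437 0.0715 0.089 ] [0.444 0.071 0.089]
railD [ 0.4386 -0.2395  0.089 ] [ 0.438 -0.241  0.086]
lip t [0.6592 0.0537 0.106 ] [0.66  0.053 0.104]
lip b [0.4721 0.0589 0.106 ] [0.472 0.059 0.105]
cup [0.5636 0.208  0.105 ] [0.57  0.217 0.004]
jar [0.7466 0.0029 0.075 ] [0.746 0.003 0.076]
mkL [ 0.3629 -0.044   0.008 ] [ 0.362 -0.046  0.001]
mkR [ 0.362 -0.191  0.008] [ 0.36  -0.195 -0.001]
```

View pics/c1.png

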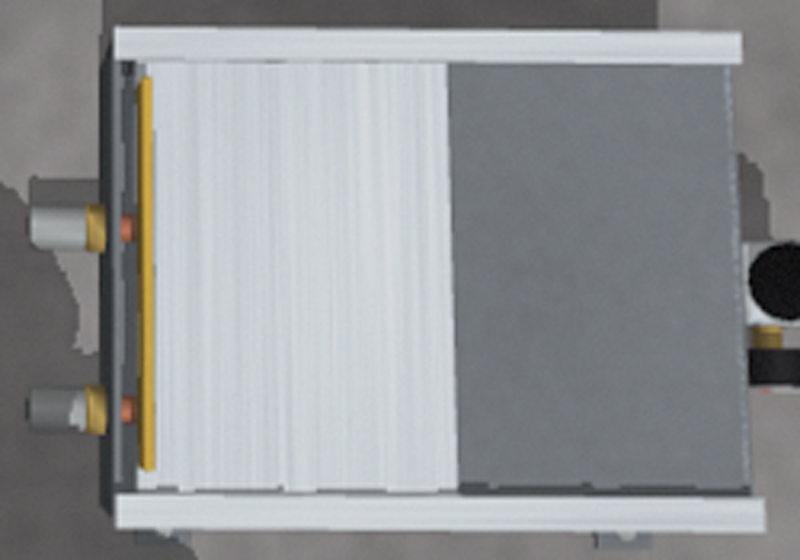

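```bash
python3 - <<'E'
from h import *
import pickle
from scipy.optimize import least_squares
p,i,d=pickle.load(open('d0.pkl','rb'))['top']
f=lambda u,v,z:at_z(p,(320+(u+.5)/3.2-.5,175+(v+.5)/3.2-.5),z)
P=[f(115,26,.089),f(741,32,.089),f(115,528,.089),f(765,532,.089)]
M=np.array([[120,154],[120,-160],[-120,154],[-120,-160]])/1e3
def T(q,m): c,s=np.cos(q[2]),np.sin(q[2]); return q[:2]+m@np.array([[c,s],[-s,c]])
s=least_squares(lambda q:(T(q,M)-np.array(P)[:,:2]).ravel(),[.56,-.09,0])
print(s.x,s.fun.round(4))
L=[f(148,77,.106),f(148,471,.106)];print(L)
for l in L: 
  q=s.x;c,sn=np.cos(q[2]),np.sin(q[2]);print(np.array([[c,sn],[-sn,c]])@(l[:2]-q[:2]))
E
```

```text
[ 0.562425   -0.08343898 -0.02371621] [-0.0031  0.0003 -0.0032  0.0001  0.0033 -0.0003  0.0029 -0.0002]
[array([0.65962227, 0.05378552, 0.106     ]), array([0.4708138 , 0.05907485, 0.106     ])]
[0.09391579 0.13949084]
[-0.09496501  0.14030129]
```

play_rows(commands=[[[-3,-2.3,0,0.09,1],[-8,-6,0,0.21,1],[-13,-9.8,0,0.34,1],[-18,-13.6,0,0.46,1],[-23,-17.3,0,0.59,1],[-28,-21.1,0,0.71,1],[-33,-24.9,0,0.84,1],[-38,-28.7,0,0.97,1],[-43,-32.4,0,1.09,1],[-48,-36.2,0,1.177,1]]], squeeze=40)

```text
t: 1.35
position: [0.5657, 0.0906, 0.2313]
ee_rot: [-0.0, 0.717, 0.697, 0.0]
ft_force: [-0.1, 1.9, -0.2]
gripper_width: 0.0001
finger_force: 0.0
```

play_rows(commands=[[[0,0,0,0,1],[0,0,0,0,1],[0,0,3,0,1]]])

```text
t: 1.72
position: [0.5658, 0.0941, 0.2024]
ee_rot: [0.0, 0.715, 0.699, 0.002]
ft_force: [0.5, 0.3, 0.1]
gripper_width: -0.0
finger_force: 0.0
```

play_rows(commands=[[[0,0,4,0,1],[0,0,8,0,1],[0,0,11,0,1],[0,0,11.1,0,1],[-1,0,11.1,0,1],[-2.5,0,11.1,0,1],[-4,0,11.1,0,1],[-5.5,0,11.1,0,1]]])

```text
t: 2.72
position: [0.5643, 0.0364, 0.0911]
ee_rot: [0.0, 0.716, 0.698, 0.001]
ft_force: [1.7, 3.9, 1.8]
gripper_width: -0.0001
finger_force: 2.4
```

play_rows(commands=[[[-1.5,0,0,0,1],[-3,0,0,0,1],[-4.5,0,0,0,1],[-6,0,0,0,1],[-7.5,0,0,0,1],[-8.7,0,0,0,1],[-9.4,0,0,0,1],[-9.8,0,0,0,1],[-9.8,0,0,0,1]]])

```text
t: 3.85
position: [0.561, -0.0612, 0.0901]
ee_rot: [-0.0, 0.716, 0.698, -0.0]
ft_force: [-0.8, 0.3, 0.5]
gripper_width: -0.0
finger_force: 0.0
```

play_rows(commands=[[[-0.2,0,0,0,1],[-0.4,0,0,0,1],[-0.5,0,0,0,1],[-0.5,0,0,0,1]]])

```text
t: 4.35
position: [0.5608, -0.0645, 0.0901]
ee_rot: [-0.001, 0.715, 0.699, -0.0]
ft_force: [-2.9, 8.8, 0.5]
gripper_width: -0.0001
finger_force: 4.1
```

play_rows(commands=[[[0.6,0,0,0,1],[1.5,0,-1,0,1],[3,0,-5,0,1],[5,0,-10,0,1],[9,0,-14,0,1],[14,0,-14,0,1],[18,0,-14,0,1]]])

```text
t: 5.22
position: [0.5657, 0.1167, 0.2318]
ee_rot: [0.0, 0.715, 0.699, 0.001]
ft_force: [-0.4, -0.8, 0.1]
gripper_width: -0.0003
finger_force: 0.0
```

```bash
python3 - <<'E'
from h import *
import pickle
s=r.observe();print(s['t'],s['position'])
D={}
for n in ['top','wrist']:
    p=r.camera_params(n);i,d=r.camera(n);D[n]=(p,i,d)
pickle.dump(D,open('d1.pkl','wb'))
a=cv2.resize(D['top'][1][175:350,320:570],None,fx=3.2,fy=3.2,interpolation=cv2.INTER_CUBIC);cv2.imwrite('pics/c2.png',a)
cv2.imwrite('pics/w2.png',D['wrist'][1])
E
```

```text
5.225 [0.56570303 0.11674044 0.23177601]
```

View pics/c2.png

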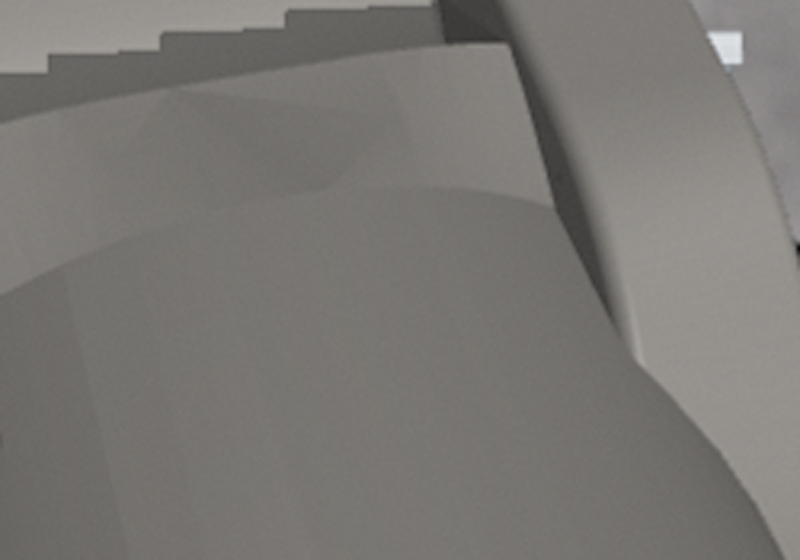

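The arm hides the box from the top camera; looking at the wrist picture.

View pics/w2.png

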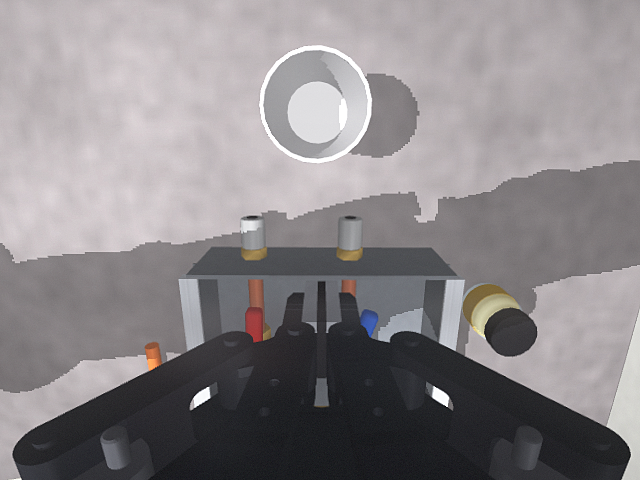

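The wrist view shows the cover open, red at left (255,320) and blue at right (370,322), so red is at box x = −68. I'll move back so the camera sits over the bay.

play_rows(commands=[[[-3,0,-2,0,1],[-8,0,-5,0,1],[-12,0,-8,0,1],[-15,0,-8,0,1],[-17,0,-8,0,1],[-17,0,-8,0,1],[-17,0,-8,0,1]]])

```text
t: 6.2
position: [0.5615, -0.0551, 0.3105]
ee_rot: [-0.0, 0.715, 0.699, 0.0]
ft_force: [-1.2, 0.4, -0.0]
gripper_width: 0.0004
finger_force: 0.0
```

```bash
python3 - <<'E'
from h import *
import pickle
s=r.observe();print(s['t'],s['position'])
p=r.camera_params('wrist');i,d=r.camera('wrist')
pickle.dump((p,i,d),open('d2.pkl','wb'))
cv2.imwrite('pics/w3.png',i)
E
```

```text
6.2 [ 0.56152794 -0.05506369  0.31051148]
```

View pics/w3.png

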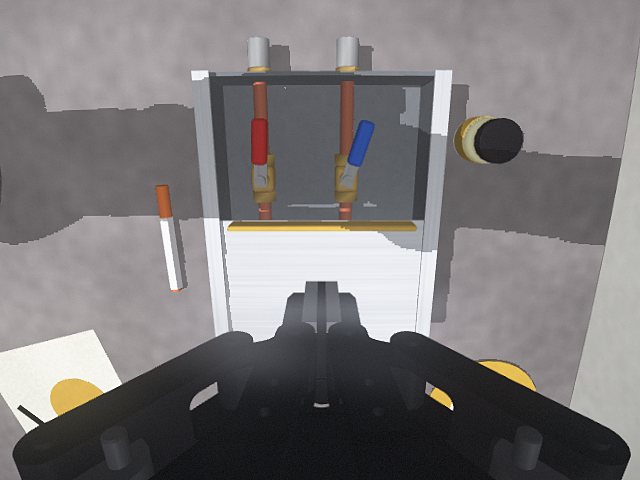

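The bay is open: lip at row 226, red sleeve (259,120)–(260,164) with pin (263,181), blue sleeve (368,124)–(355,164), turned about 0.3 rad.

```bash
python3 - <<'E'
from h import *
import pickle
p,i,d=pickle.load(open('d2.pkl','rb'))
q=np.array([0.5624,-0.0834,-0.0237]);c,sn=np.cos(q[2]),np.sin(q[2])
for n,uv,z in [('red far',(259.5,120),.067),('red near',(260,164),.067),('red pin',(263,181),.065),('blue far',(368,124),.067),('blue near',(355,164),.067),('blue pin',(348,181),.065),('lipL',(229,226),.106),('lipR',(416,226),.106),('railL',(193,71),.089),('railR',(452,70),.089),]:
    w=at_z(p,uv,z);print(n,w.round(4),(np.array([[c,sn],[-sn,c]])@(w[:2]-q[:2])).round(4))
E
```

```text
red far [0.501  0.0266 0.067 ] [-0.064   0.1085]
red near [ 0.4985 -0.018   0.067 ] [-0.0654  0.0639]
red pin [ 0.5002 -0.0363  0.065 ] [-0.0633  0.0456]
blue far [0.6121 0.0199 0.067 ] [0.0473 0.1045]
blue near [ 0.5988 -0.0205  0.067 ] [0.0348 0.0637]
blue pin [ 0.5914 -0.0386  0.065 ] [0.028  0.0455]
lipL [ 0.4699 -0.0747  0.106 ] [-0.0927  0.0065]
lipR [ 0.6562 -0.0792  0.106 ] [0.0937 0.0064]
railL [0.4445 0.0727 0.089 ] [-0.1216  0.1532]
railR [0.6885 0.0677 0.089 ] [0.1224 0.1541]
```

play_rows(commands=[[[0.6,-0.9,0,-0.16,1],[1.3,-1.9,1,-0.33,1],[2,-2.9,3,-0.5,1],[2.8,-4,6,-0.68,1],[3.6,-5.2,9,-0.86,1],[4.5,-6.5,12,-1.04,1],[5.3,-7.6,14,-1.22,1],[6,-8.4,16,-1.4,1],[6.2,-8.8,17,-1.571,1],[6.2,-8.8,18,-1.571,1]]])

```text
t: 7.5
position: [0.4749, 0.0092, 0.13]
ee_rot: [-0.0, 0.012, 1.0, 0.0]
ft_force: [0.2, -0.1, -0.3]
gripper_width: -0.0002
finger_force: 0.0
```

play_rows(commands=[[[0,0,0,0,1],[0,0,0,0,1]]])

```text
t: 7.75
position: [0.4754, 0.0085, 0.1306]
ee_rot: [0.0, 0.013, 1.0, -0.0]
ft_force: [0.1, -0.1, 1.1]
gripper_width: -0.0001
finger_force: 0.0
```

```bash
python3 - <<'E'
from h import *
s=r.observe();print(s['t'],s['position'],s['ee_rot'],s['q'])
q=np.array([0.5624,-0.0834,-0.0237]);c,sn=np.cos(q[2]),np.sin(q[2])
print(np.array([[c,sn],[-sn,c]])@(s['position'][:2]-q[:2]))
i,d=r.camera('wrist');cv2.imwrite('pics/w4.png',i)
E
```

```text
7.75 [0.4754305  0.00849617 0.13062024] [ 1.86176286e-04  1.30806134e-02  9.99914427e-01 -3.96578986e-05] [-0.43393835  0.23539211  0.32045641  2.15451165 -0.10601578  0.76571939
  1.49942182]
[-0.08912281  0.08980937]
```

View pics/w4.png

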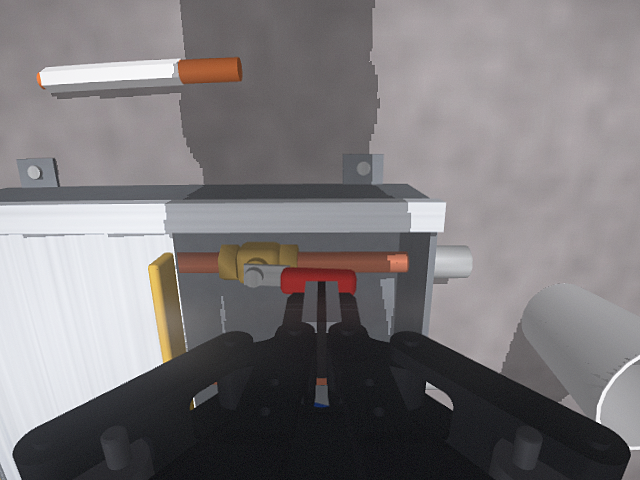

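play_rows(commands=[[[0,0,1.5,0,1],[0,0,3,0,1],[0,0,4,0,1],[0,0,4.8,0,1],[0,0,5.3,0,1]]])

```text
t: 8.43
position: [0.4749, 0.0084, 0.0767]
ee_rot: [-0.0, 0.012, 1.0, -0.0]
ft_force: [0.6, -0.1, -1.1]
gripper_width: -0.0003
finger_force: 0.0
```

play_rows(commands=[[[0,0,0.6,0,1],[0,0,1.2,0,1],[0,0,1.8,0,1],[0,0,2.4,0,1],[0,0,2.5,0,1]]])

```text
t: 9.05
position: [0.4749, 0.0084, 0.0519]
ee_rot: [-0.0, 0.012, 1.0, -0.0]
ft_force: [-0.2, 0.6, 0.5]
gripper_width: 0.0002
finger_force: 0.0
```

play_rows(commands=[[[-0.46,0.03,0,0,1],[-1.07,0.24,0,0.131,1],[-1.69,0.37,0,0.262,1],[-2.33,0.42,0,0.393,1],[-2.96,0.38,0,0.524,1],[-3.59,0.26,0,0.654,1],[-4.2,0.06,0,0.785,1],[-4.77,-0.22,0,0.916,1],[-5.31,-0.57,0,1.047,1],[-5.79,-0.99,0,1.178,1]]])

```text
t: 10.3
position: [0.5322, -0.0022, 0.0522]
ee_rot: [-0.001, 0.567, 0.824, -0.0]
ft_force: [-5.3, 4.1, 0.8]
gripper_width: -0.0003
finger_force: 2.6
```

```bash
python3 - <<'E'
from h import *
s=r.observe();print(s['t'],s['position'],s['ee_rot'],s['ft_force'])
q=np.array([0.5624,-0.0834,-0.0237]);c,sn=np.cos(q[2]),np.sin(q[2])
print(np.array([[c,sn],[-sn,c]])@(s['position'][:2]-q[:2]))
i,d=r.camera('wrist');cv2.imwrite('pics/w5.png',i)
E
```

```text
10.3 [ 0.53217748 -0.00221239  0.05218772] [-9.76421646e-04  5.66915999e-01  8.23775011e-01 -1.67966387e-04] [-5.31421481  4.1391609   0.75417553]
[-0.032138   0.0804486]
```

View pics/w5.png

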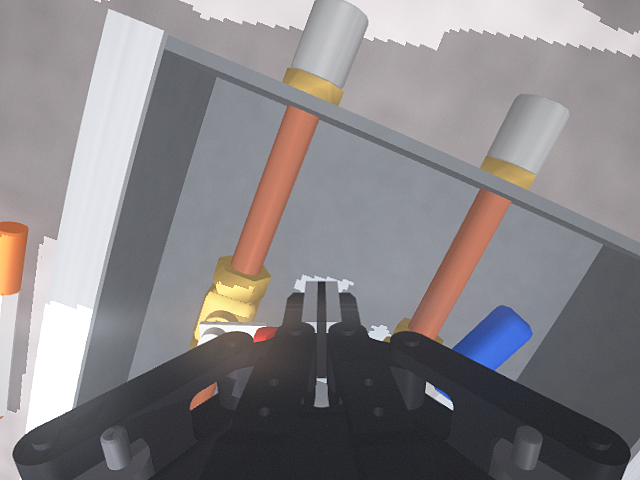

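play_rows(commands=[[[-0.61,0.21,0,0.131,1],[-1.23,0.33,0,0.262,1],[-1.87,0.38,0,0.393,1],[-1.87,0.38,0,0.393,1],[-2,0.3,0,0.393,1]]])

```text
t: 10.98
position: [0.5428, -0.0184, 0.0522]
ee_rot: [-0.001, 0.714, 0.7, 0.0]
ft_force: [0.1, 14.7, -1.2]
gripper_width: 0.0001
finger_force: 7.5
```

play_rows(commands=[[[-0.1,0,0,0,1],[-0.1,0,0,0,1],[-0.1,0,0,0,1]]])

```text
t: 11.35
position: [0.5429, -0.0184, 0.0523]
ee_rot: [-0.001, 0.714, 0.7, 0.001]
ft_force: [-1.5, 14.6, -1.3]
gripper_width: 0.0002
finger_force: 7.7
```

play_rows(commands=[[[0.5,0,0,0,1],[1,0,0,0,1],[1.2,0,-2,0,1],[1.2,0,-6,0,1],[-1,0,-11,0,1],[-5,0,-17,0,1],[-8,0,-22,0,1],[-10,0,-24,0,1],[-10,0,-24,0,1],[-10,0,-24,0,1]]])

```text
t: 12.6
position: [0.5399, -0.1209, 0.2923]
ee_rot: [-0.0, 0.716, 0.699, 0.0]
ft_force: [-0.6, 0.6, -0.5]
gripper_width: -0.0002
finger_force: 0.0
```

```bash
python3 - <<'E'
from h import *
s=r.observe();print(s['t'],s['position'],s['ft_force'])
p=r.camera_params('wrist');i,d=r.camera('wrist');cv2.imwrite('pics/w6.png',i)
E
```

```text
12.6 [ 0.53993474 -0.12091881  0.29225762] [-0.61851004  0.55790963 -0.46815414]
```

View pics/w6.png

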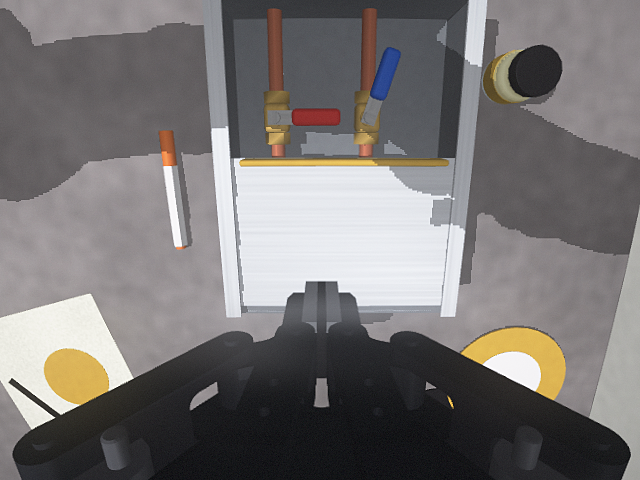

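The red handle lies square across its pipe, from (280,118) to (340,117). The cover is fully open with its lip at row 162, and the blue handle is unchanged. The marker and jar are where they were, and the arm is clear.

```bash
python3 -c "
from workcell import r
print(r.close_job())"
```

```text
the job is handed in; nothing more can be done
None
```

The cover is fully open and the red valve is shut square across its pipe. The last picture shows the blue handle, marker and jar unmoved; the cup was out of view, but the arm stayed well clear of it. The job is handed in at about 12.7 s, with no verdict returned.

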